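# Carry a lens on the lifter to the gauge stand

## Robot

A 6-joint arm with a two-finger parallel gripper is mounted at the origin on a cart in front of the work surface, level with it; the furniture and walls round the work are solid. World frame = base frame: x ahead of the robot, y to its left, z up, the work surface at z = 0. Lengths are in m, angles in rad, forces in N, time in s.
With the tool pointing down it reaches from about 0.25 to 0.775 m from the base axis. Payload 8.9 kg.
Tool frame: the origin (TCP) lies midway between the tips of the shut fingers; the grasp point (between the pads) lies 19 mm behind it (manip.grip_depth is the z of the grasp point in the tool frame, in m); z points along the fingers, y is the line along which they close (so a half turn about z gives the same grasp; the last joint's range is limited). The gripper opens to 85 mm and grips with 20 to 120 N. Pads are 22 mm wide; open, the fingers measure 114 mm over their backs; the gripper's body (76 mm by 85 mm) begins 54 mm behind the grasp point. The pads swing forward as they close: fully open they stand 13 mm farther back than shut.
Start: joints at [0.997, 0.291, -0.153, 1.127, 0, 1.431], TCP at [0.221, 0.476, 0.206] pointing down, gripper open.
Joint ranges: [-2.52, 2.52], [-0.91, 1.74], [-1.3, 1.37], [-1.96, 2.02], [-1.52, 1.47], [-3.14, 3.14]. Speed limits (rad/s): [2.22, 2.22, 2.79, 3.14, 3.14, 3.14].

## Interface

Orientations are given as a rotation vector (axis times angle).
In Python, from rig import observe, optics, manip, recognise, outline_of, mark_of gives the robot as it stands.
- The arm moves only by the tool servo_tool, never from a script. Its argument "steps" is a list that holds one entry, the list of rows, each a list of 6 numbers: the shift along the tool's x, y, z scaled (see below), then the turn, a rotation vector about the tool's x, y, z scaled (see below). In form: [[[x, y, z, rx, ry, rz], ...]]. A call has 1 to 8 rows; each row is the pose to reach, as a shift and turn from the pose commanded when the call began, along the tool's axes at that moment; what a row does not reach only later rows make up. The controller multiplies each number of a shift by 150 mm and each number of a turn by pi/2 rad. A row lasts 1/12 s, in which the tool goes at most 41.7 mm and 7.16 degrees, less where a joint would pass 70% of its speed; a pose out of reach is approached as far as the arm can. A call with a number of a shift or a turn outside -1 to 1 is refused whole. A call with a gripper value outside its range is refused whole. "hand" is the gripper command: -1 is shut, 1 is fully open, values between are in proportion, set as the call begins (left out, the last holds). The fingers move at their own pace and stop on an object; "force" is the grip in N (left out, the last holds). Time passes only in rows, so rows that repeat a pose let the fingers close. It gives the time, the measured TCP pose, the force, the opening and the grip force at its end, in the units of the state.
- observe(): the state, without advancing time (a new reading comes with each control period).
- optics.get_image(name): name is "scene" or "top" or "wrist"; returns a dict with "color" (480x640x3 uint8, blue, green, red), "range_z" (480x640 float32, m along the optical axis (not along the pixel's ray), 0 where there is no reading), "camera_matrix" (3x3 intrinsics, pixels), "world_to_cam" (4x4, takes a point from world to camera coordinates). Camera axes: x right, y up, looking along -z (the intrinsics and any distortion apply to the point x, -y, -z); pixel columns grow to the right and rows downward; lengths in m; the calibration is good to about 2 mm. A picture is of the moment at which its call begins.
- manip.job_done(): hands the job in; it is judged then, once.
Trained networks look in the newest picture that a camera, given by its name, has taken for a name from the list of things; names that differ only in an ending like _2 or _b are one class to them, and where a whole thing is asked for, a point or a joint stands for the part that bears it (a point fixed in the world has none). Each returns a list of dicts, best first, with "conf" (0 to 1); they miss things now and then, are a little off and sometimes report something else, mostly with a low value. They report only what shows in the picture. A call takes as long as a camera call. They do not tell look-alikes from the thing itself.
- recognise(camera, thing): "rect" ([left, top, width, height] in pixels, round what is visible of it).
- outline_of(camera, thing): "mask" (480x640 bool, what is visible of it) and "rect" ([left, top, width, height] in pixels, round what is visible of it).
- mark_of(camera, thing): "pixel" ([column, row] in pixels: a listed point, or the origin of a listed thing).
The state is a dict: "time": time; "joints": joint angles; "joint_velocities": joint speeds; "joint_torque": joint torques, N m; "ee_pos": TCP position; "tool_rot": TCP orientation; "wrist_force": force on the tool from outside, world axes, zero at the start; "ft_torque": the same for the moment, N m; "gripper_width": finger opening in m; "grip_force": force on a finger pad.
Only numpy, scipy, OpenCV 4.12 (cv2) and the standard library are available. Lean on these libraries where they do the work, as an engineer would, in place of code of your own. Each camera call takes 0.05 s, during which the arm holds its last target. There are 200 camera calls.

## Task

The big black-ringed lens on the low drying stand must not be touched by the gripper or arm: pick up the flat lifter by its upright grip, slide its blade under the lens, lift the lens and carry it level to the stand with the dial gauge. Set it down gently on the gauge stand's two rails between the four short posts, draw the blade out and lay the lifter flat on the bench again, clear of both stands. Leave the other things on the bench where they are.

Things in the scene. Friction and masses are not known exactly. Their poses are not given: they have to be found in the camera images.
- lens: Large lens in a flat black ring-shaped cell, 80 mm across, 22 mm high, about 0.12 kg, flat underside; at the start it stands level on the drying stand. Origin: centre of its underside; z is up.
- lifter: Flat dark-steel hand lifter with an upright black grip, 226 mm long, about 0.22 kg, lying on the bench. Origin: on its underside below the middle of the grip block. x points to the blade's tip, z up. Blade 4 mm thick, 40 mm wide from x = 46 to 150 mm; shank 26 mm wide behind it; steel weight on the tail (x = -67 to -37 mm, top 20 mm above the underside).
- lifter_grip (a point): Grasping point of the lifter, 38 mm above its underside, with the lifter's axes: in the upright black grip block, 40 mm long (x), 20 mm wide (y, close the fingers along y), reaching from 4 to 60 mm above the underside.
- lifter_blade (a point): Point on the upper face of the lifter's blade where the lens should rest: 105 mm ahead of the grip block's middle, 4 mm above the lifter's underside.
- drying_stand: Low white stand, fixed to the bench, holding the lens at first: base 100 x 100 x 10 mm with two upright rails along the stand's x (90 mm long, from y = 29 to 47 mm on either side), tops 50 mm above the bench. Origin: underside, below the seat's middle. x runs from the robot's side to the back, the way the blade goes in; z is up.
- drying_stand_seat (a point): Middle of the drying stand's seat, level with its rail tops, 50 mm above the bench. The slot below, between the rails, is 58 mm wide, open at both ends and free down to the 10 mm base. Four posts, 8 mm thick, rise 5 mm above the rails at x, y = +-35.4 mm from here.
- gauge_stand: Stand with aluminium rails on a dark base and a round dial on a column behind its seat, fixed to the bench. Rails, slot and posts as on the drying stand, but rail tops 70 mm above the bench. The column stands at x = 74 mm (nothing nearer than x = 63 mm), 173 mm high. Origin: underside, below the seat's middle. x runs from the robot's side to the back, the way the blade goes in; z is up.
- gauge_stand_seat (a point): Middle of the gauge stand's seat, level with its rail tops, 70 mm above the bench: here the middle of the lens's underside must come to rest.
- lens_5: Black lens barrel, 53 mm across and 34 mm high, standing on the bench; only in the way. Origin: centre of its underside.
- lens_6: Black lens barrel, 53 mm across and 34 mm high, standing on the bench; only in the way. Origin: centre of its underside.
- lens_7: Black lens barrel, 53 mm across and 34 mm high, standing on the bench; only in the way. Origin: centre of its underside.
- dust_cap: Flat round lens cap lying open side up, seen as a thin black ring with a clear middle, 52 mm across, 8 mm high, on the bench near the robot; only in the way. Origin: centre of its underside.
- tape_roll: Roll of tape lying flat, 68 mm across, 18 mm high, at the back; only in the way. Origin: centre of its underside.
- loupe: Black eye loupe, 36 mm across and high, at the back left; only in the way. Origin: centre of its underside.
Not all that is in view belongs to the job. There is more than one size of the lens; the one meant has the size given above.

How it is judged:
By the outcome, as a careful person would: the job done as asked, in the order asked, and still so for the second after the job is handed in, with the robot touching nothing.
It also fails if it takes over 72 s, if anything falls off the work surface, if the arm or the gripper's body presses on something with over 40 N, if the wrist force passes 120 N, or if a joint passes its speed limit or range.

## Working session

There is one attempt and no reset: what is moved stays moved. The work goes in short steps, Python scripts to look and compute and a tool call to move; the robot and the scene stay as the last step left them, time stands still between calls to the robot, and variables do not carry over. Pictures are saved under pics/ and viewed, at most 10 in all, crops included, and the job is handed in when it is done.

Besides the shell and the picture viewer there is one more tool, called after ">>>" in YAML: its name, and indented under it one key for each argument. servo_tool: Moves the arm, as the interface text tells. Shifts and turns lie within -1 to 1; 1 stands for 150 mm of shift or pi/2 rad of turn. Its arguments: {"type":"object","properties":{"steps":{"type":"array"},"hand":{"type":"number"},"force":{"type":"number"}},"required":["steps"]}

```bash
ls; mkdir -p pics; cat > h.py <<'E'
import numpy as np, cv2
from rig import observe, optics, manip, recognise, outline_of, mark_of
from scipy.spatial.transform import Rotation as R
def snap(n):
    d=optics.get_image(n); return d
def cloud(d):
    K=d["camera_matrix"];z=d["range_z"];v,u=np.mgrid[:480,:640]
    P=np.stack([(u-K[0,2])*z/K[0,0],-(v-K[1,2])*z/K[1,1],-z,np.ones_like(z)],-1)
    W=P@np.linalg.inv(d["world_to_cam"]).T
    W=W[...,:3]; W[z<=0]=np.nan; return W
def ray_at(d,px,zw):
    K=d["camera_matrix"];T=np.linalg.inv(d["world_to_cam"])
    r=T[:3,:3]@np.array([(px[0]-K[0,2])/K[0,0],-(px[1]-K[1,2])/K[1,1],-1.]);o=T[:3,3]
    return o+r*(zw-o[2])/r[2]
def proj(d,p):
    c=d["world_to_cam"]@np.append(p,1);K=d["camera_matrix"]
    return np.array([K[0,0]*c[0]/-c[2]+K[0,2],K[1,1]*-c[1]/-c[2]+K[1,2]])
E
python3 - <<'E'
from h import *
np.set_printoptions(precision=4,suppress=True)
ds={n:snap(n) for n in("top","scene")}
for n,d in ds.items(): cv2.imwrite(f"pics/{n}0.png",d["color"])
print(observe(),manip.grip_depth)
hz={"lens":.05,"lifter":0,"lifter_grip":.038,"lifter_blade":.004,"drying_stand":0,"drying_stand_seat":.05,"gauge_stand":0,"gauge_stand_seat":.07,"lens_5":0,"dust_cap":0,"tape_roll":0,"loupe":0}
for n,d in ds.items():
  for t,z in hz.items():
    for m in mark_of(n,t)[:5]:
      print(n,t,round(m["conf"],2),np.round(m["pixel"]),ray_at(d,m["pixel"],z)[:2])
E
```

```text
pics
{'time': 0.1, 'joints': array([ 0.9967,  0.2912, -0.154 ,  1.1267,  0.    ,  1.4315]), 'joint_velocities': array([-0.0013, -0.0034,  0.0002,  0.002 , -0.0008, -0.0015]), 'joint_torque': array([  0.001 , -53.7976,  33.1919,   0.0094,  -0.0002,   0.    ]), 'ee_pos': array([0.2209, 0.4758, 0.2051]), 'tool_rot': array([-0.6775, -3.0673,  0.0017]), 'wrist_force': array([ 0.4677, -0.1433,  0.1176]), 'ft_torque': array([-0.0312, -0.0279, -0.0323]), 'grip_force': 0.0, 'gripper_width': 0.08536319391668098} -0.0187
top lens 0.9 [264. 258.] [ 0.552  -0.0742]
top lens 0.85 [198. 257.] [0.5548 0.0622]
top lens 0.84 [452. 280.] [ 0.5001 -0.4651]
top lens 0.61 [258. 339.] [ 0.3859 -0.0614]
top lens 0.57 [443. 316.] [ 0.4268 -0.4431]
top lifter 0.97 [295. 304.] [ 0.4525 -0.1357]
top lifter_grip 0.92 [295. 301.] [ 0.461  -0.1382]
top lifter_blade 0.72 [301. 253.] [ 0.5627 -0.1505]
top lifter_blade 0.7 [297. 302.] [ 0.4584 -0.1405]
top drying_stand 0.97 [201. 258.] [0.5543 0.068 ]
top gauge_stand 0.81 [402. 248.] [ 0.5724 -0.3713]
top gauge_stand 0.63 [469. 315.] [ 0.4246 -0.5131]
top gauge_stand
[... 856 characters left out ...]
_stand 0.7 [261. 216.] [0.5495 0.0598]
scene drying_stand 0.2 [284. 262.] [ 0.4559 -0.1491]
scene drying_stand_seat 0.72 [258. 200.] [0.5512 0.0693]
scene drying_stand_seat 0.65 [301. 186.] [0.6966 0.0424]
scene gauge_stand_seat 0.95 [382. 261.] [ 0.5805 -0.3776]
scene gauge_stand_seat 0.32 [284. 247.] [ 0.4378 -0.1693]
scene lens_5 0.92 [360. 330.] [ 0.4184 -0.4558]
scene lens_5 0.91 [389. 320.] [ 0.4921 -0.4801]
scene lens_5 0.7 [258. 202.] [0.5892 0.1232]
scene lens_5 0.64 [238. 257.] [ 0.3809 -0.0483]
scene lens_5 0.58 [380. 339.] [ 0.4298 -0.5053]
scene dust_cap 0.41 [228. 233.] [0.4251 0.0551]
scene tape_roll 0.46 [316. 198.] [0.739  0.0173]
scene loupe 0.58 [299. 188.] [0.7409 0.0986]
```

View pics/top0.png

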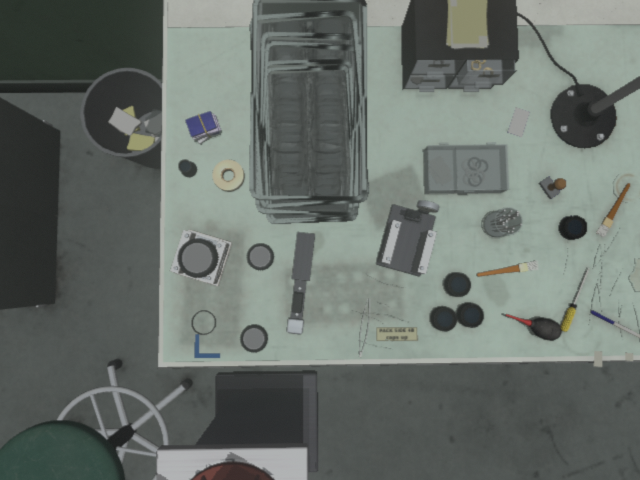

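View pics/scene0.png

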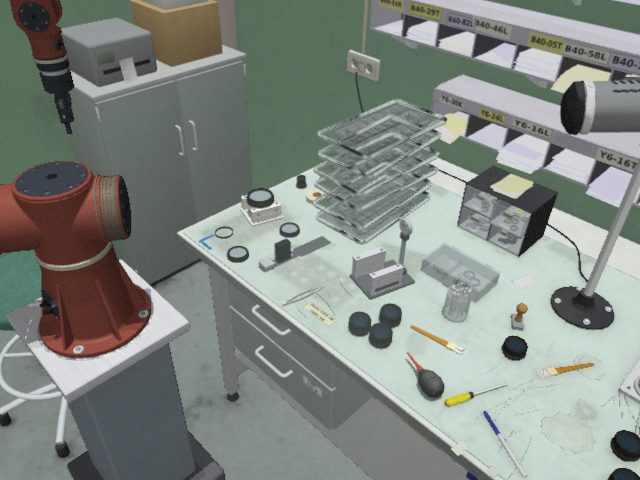

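Top view: the candidates for the lens are the ring on the white stand (198,257), and bench rings at (260,256) and (254,338). The three black barrels sit at (457,284), (443,318) and (470,315). By the description, the lens is the one on the stand at (198,257). The lifter runs from its tail at (295,326) to its tip at (305,235). The gauge stand is at (407,240).

```bash
cat >> h.py <<'E'
def outl(n,d,t,near=None):
    c=outline_of(n,t)
    if near is not None: c=[m for m in c if abs(m["rect"][0]+m["rect"][2]/2-near[0])<25 and abs(m["rect"][1]+m["rect"][3]/2-near[1])<25]
    return c[0] if c else None
E
python3 - <<'E'
from h import *
np.set_printoptions(precision=4,suppress=True)
d=snap("top");W=cloud(d)
crop=cv2.resize(d["color"][215:355,165:445],None,fx=2.8,fy=2.8,interpolation=cv2.INTER_CUBIC)
cv2.imwrite("pics/crop1.png",crop)
print("bench z",np.nanmedian(W[270:300,215:235,2]),np.nanstd(W[270:300,215:235,2]), "res",W[257,199]-W[257,198])
def rect(P): r=cv2.minAreaRect(P.astype(np.float32)); return np.array(r[0]),np.array(r[1]),r[2]
for t in("drying_stand","gauge_stand","lifter","lens"):
  near={"lens":(198,257)}.get(t)
  m=outl("top",d,t,near)
  if m is None: print(t,"none");continue
  P=W[m["mask"]];P=P[~np.isnan(P[:,0])]
  print(t,m["conf"],m["rect"],"z pct",np.percentile(P[:,2],[2,25,50,75,98]),"rect",rect(P[P[:,2]>0.0015][:,:2]))
  for lo,hi in((.043,.057),(.063,.077),(.07,.08)):
    Q=P[(P[:,2]>lo)&(P[:,2]<hi)]
    if len(Q)>50: print("   band",lo,hi,len(Q),rect(Q[:,:2]))
d=snap("wrist")
o=observe();T=np.linalg.inv(d["world_to_cam"]);A=R.from_rotvec(o["tool_rot"]).as_matrix()
print("cam in tool",A.T@(T[:3,3]-o["ee_pos"]),A.T@T[:3,:3],d["camera_matrix"])
print(A)
E
```

```text
bench z 0.0017542711481572937 0.010269207133687962 res [ 0.0001 -0.0013 -0.003 ]
drying_stand 0.86 [170.6, 230.1, 61.0, 56.5] z pct [0.0019 0.0102 0.0413 0.0496 0.0557] rect (array([0.5586, 0.068 ]), array([0.113 , 0.1018]), 72.09717559814453)
   band 0.043 0.057 535 (array([0.5567, 0.0627]), array([0.0965, 0.0899]), 72.61143493652344)
gauge_stand 0.83 [377.1, 198.5, 63.3, 77.1] z pct [0.0057 0.0095 0.0126 0.0687 0.1699] rect (array([ 0.6018, -0.3865]), array([0.1132, 0.1681]), 74.92630004882812)
   band 0.043 0.057 107 (array([ 0.5868, -0.3742]), array([0.0895, 0.1208]), 73.59016418457031)
   band 0.063 0.077 813 (array([ 0.5851, -0.377 ]), array([0.0947, 0.119 ]), 73.56324005126953)
   band 0.07 0.08 390 (array([ 0.5857, -0.3769]), array([0.0935, 0.1192]), 73.65721130371094)
lifter 0.59 [284.5, 232.7, 32.5, 101.8] z pct [0.0001 0.0029 0.0046 0.0177 0.0611] rect (array([ 0.4993, -0.1479]), array([0.0407, 0.2191]), 83.55573272705078)
lens 0.81 [172.5, 238.5, 44.5, 42.7] z pct [0.0551 0.0668 0.0687 0.0705 0.0737] rect (array([0.5558, 0.0615]), array([0.0852, 0.0791]), 49.0139045715332)
   band 0.063 0.077 1190 (array([0.5536, 0.0596]), array([0.0777, 0.0778]), 15.105183601379395)
   band 0.07 0.08 399 (array([0.5533, 0.0606]), array([0.075 , 0.0749]), 68.90872955322266)
cam in tool [ 0.0775  0.0004 -0.1683] [[ 0.0013  0.9526  0.3042]
 [ 1.     -0.001  -0.0012]
 [-0.0009  0.3042 -0.9526]] [[335.7023   0.     321.9374]
 [  0.     335.7023 239.9073]
 [  0.       0.       1.    ]]
[[-0.9069  0.4213  0.    ]
 [ 0.4213  0.9069  0.    ]
 [-0.      0.     -1.    ]]
```

View pics/crop1.png

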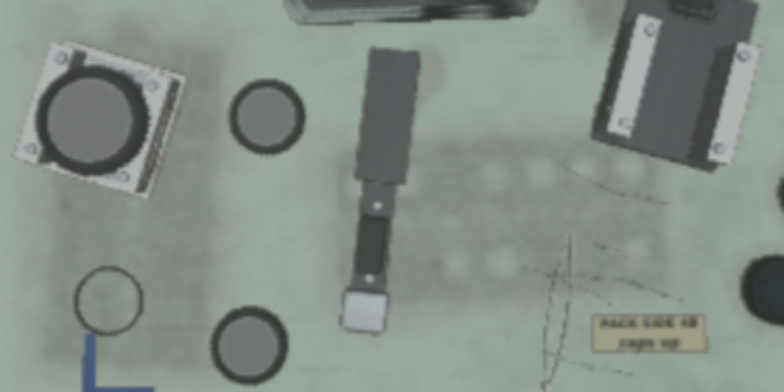

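```bash
cat > plan.py <<'E'
import numpy as np, json, os
from scipy.spatial.transform import Rotation as R
def Rt(th): return R.from_euler('z',th)*R.from_matrix(np.diag([1.,-1,-1]))
def load():
    if os.path.exists('cmd.json'):
        c=json.load(open('cmd.json')); return np.array(c['p']),R.from_rotvec(c['r'])
    return np.array([.2209,.4758,.206]),Rt(np.arctan2(.4213,-.9069))
def plan(wps,hold=1,save=True):
    """wps: list of (pos, tool-x heading deg, mm per row). prints rows of each call."""
    p,r=load(); dense=[]; q=p; th=np.arctan2(*r.as_matrix()[[1,0],0])%(2*np.pi)
    for pos,hd,st in wps:
        pos=np.array(pos,float); t2=np.deg2rad(hd)%(2*np.pi)
        n=max(1,int(np.ceil(max(np.linalg.norm(pos-q)*1e3/st,abs(np.rad2deg(t2-th))/6.5))))
        dense+=[(q+(pos-q)*k/n,th+(t2-th)*k/n) for k in range(1,n+1)]; q,th=pos,t2
    dense+=[dense[-1]]*hold
    i=0
    while i<len(dense):
        rows=[]
        while i<len(dense) and len(rows)<8:
            s=r.inv().apply(dense[i][0]-p)/.15; w=(r.inv()*Rt(dense[i][1])).as_rotvec()/(np.pi/2)
            if max(abs(s).max(),abs(w).max())>.999: break
            rows.append(np.round(np.r_[s,w],3)+0.); i+=1
        print("["+",".join("["+",".join("%g"%x for x in a)+"]" for a in rows)+"]")
        p=p+r.apply(rows[-1][:3]*.15); r=r*R.from_rotvec(rows[-1][3:]*np.pi/2)
    if save: json.dump({'p':p.tolist(),'r':r.as_rotvec().tolist()},open('cmd.json','w'))
E
python3 - <<'E'
from plan import *
plan([([.38,-.12,.25],174,40)])
E
```

```text
[[-0.165,-0.197,-0.018,0,0,-0.013],[-0.329,-0.394,-0.037,0,0,-0.026],[-0.494,-0.592,-0.055,0,0,-0.039],[-0.659,-0.789,-0.073,0,0,-0.053],[-0.824,-0.986,-0.092,0,0,-0.066]]
[[-0.143,-0.213,-0.018,0,0,-0.013],[-0.286,-0.426,-0.036,0,0,-0.026],[-0.43,-0.64,-0.055,0,0,-0.039],[-0.573,-0.853,-0.073,0,0,-0.052]]
[[-0.126,-0.224,-0.018,0,0,-0.013],[-0.251,-0.448,-0.037,0,0,-0.027],[-0.377,-0.672,-0.055,0,0,-0.04],[-0.502,-0.897,-0.073,0,0,-0.053]]
[[-0.107,-0.233,-0.019,0,0,-0.013],[-0.213,-0.467,-0.037,0,0,-0.026],[-0.32,-0.701,-0.055,0,0,-0.039],[-0.32,-0.701,-0.055,0,0,-0.039]]
```

>>> servo_tool:
  steps:
    - [[-0.165,-0.197,-0.018,0,0,-0.013],[-0.329,-0.394,-0.037,0,0,-0.026],[-0.494,-0.592,-0.055,0,0,-0.039],[-0.659,-0.789,-0.073,0,0,-0.053],[-0.824,-0.986,-0.092,0,0,-0.066]]
  hand: 1

```text
time: 2.02
ee_pos: [0.2708, 0.2884, 0.2195]
tool_rot: [0.515, 3.099, 0.0]
wrist_force: [2.2, 1.0, 0.9]
gripper_width: 0.0855
grip_force: 0.0
```

>>> servo_tool:
  steps:
    - [[-0.143,-0.213,-0.018,0,0,-0.013],[-0.286,-0.426,-0.036,0,0,-0.026],[-0.43,-0.64,-0.055,0,0,-0.039],[-0.573,-0.853,-0.073,0,0,-0.052]]

```text
time: 2.35
ee_pos: [0.3107, 0.1394, 0.2308]
tool_rot: [0.388, 3.116, 0.001]
wrist_force: [1.8, 0.1, 0.1]
gripper_width: 0.0852
grip_force: 0.0
```

>>> servo_tool:
  steps:
    - [[-0.126,-0.224,-0.018,0,0,-0.013],[-0.251,-0.448,-0.037,0,0,-0.027],[-0.377,-0.672,-0.055,0,0,-0.04],[-0.502,-0.897,-0.073,0,0,-0.053]]

```text
time: 2.68
ee_pos: [0.3505, -0.01, 0.2418]
tool_rot: [0.259, 3.13, -0.0]
wrist_force: [1.5, 1.1, -0.1]
gripper_width: 0.0858
grip_force: 0.0
```

>>> servo_tool:
  steps:
    - [[-0.107,-0.233,-0.019,0,0,-0.013],[-0.213,-0.467,-0.037,0,0,-0.026],[-0.32,-0.701,-0.055,0,0,-0.039],[-0.32,-0.701,-0.055,0,0,-0.039],[-0.32,-0.701,-0.055,0,0,-0.039]]

```text
time: 3.1
ee_pos: [0.3805, -0.1214, 0.2494]
tool_rot: [-0.171, -3.137, -0.0]
wrist_force: [-1.4, 0.2, -0.8]
gripper_width: 0.0856
grip_force: 0.0
```

```bash
python3 - <<'E'
from h import *
np.set_printoptions(precision=4,suppress=True)
d=snap("wrist");W=cloud(d);cv2.imwrite("pics/w1.png",d["color"]);np.savez("w1.npz",**d)
print(observe()["ee_pos"])
def rect(P): r=cv2.minAreaRect(P.astype(np.float32)); return np.array(r[0]),np.array(r[1]),r[2]
for t,z in(("lens",.05),("lifter",0),("lifter_grip",.038),("lifter_blade",.004),("drying_stand_seat",.05),("gauge_stand_seat",.07)):
  for m in mark_of("wrist",t)[:3]: print(t,round(m["conf"],2),np.round(m["pixel"]),ray_at(d,m["pixel"],z)[:2])
for t in("drying_stand","gauge_stand","lifter"):
  m=outl("wrist",d,t)
  if m is None: print(t,"none");continue
  P=W[m["mask"]];P=P[~np.isnan(P[:,0])]
  print(t,m["conf"],m["rect"],"z pct",np.percentile(P[:,2],[2,25,50,75,98]),"rect",rect(P[P[:,2]>0.0015][:,:2]))
  np.save(f"w1_{t}.npy",m["mask"])
E
```

```text
[ 0.38   -0.12    0.2493]
lens 0.94 [ 70. 302.] [ 0.4658 -0.439 ]
lens 0.82 [481. 322.] [0.5492 0.0606]
lens 0.75 [377. 316.] [ 0.5256 -0.0673]
lifter 0.6 [313. 259.] [ 0.4612 -0.1415]
lifter 0.57 [140. 377.] [ 0.6217 -0.4217]
lifter_grip 0.95 [312. 269.] [ 0.4606 -0.1414]
lifter_blade 0.67 [316. 256.] [ 0.4556 -0.1364]
lifter_blade 0.18 [ 30. 262.] [ 0.4234 -0.5123]
gauge_stand_seat 0.93 [139. 376.] [ 0.5672 -0.3701]
drying_stand 0.97 [434.7, 267.7, 95.2, 55.1] z pct [0.0025 0.0103 0.0193 0.0467 0.0551] rect (array([0.489 , 0.0167]), array([0.2788, 0.0764]), 53.03538131713867)
gauge_stand 0.74 [96.8, 310.4, 85.5, 168.9] z pct [0.005  0.0098 0.0362 0.0692 0.1452] rect (array([ 0.5301, -0.3566]), array([0.1055, 0.4874]), 53.134185791015625)
lifter 0.88 [298.9, 203.7, 29.1, 150.1] z pct [0.0023 0.0036 0.0045 0.0201 0.0605] rect (array([ 0.4981, -0.1471]), array([0.0403, 0.2219]), 82.56145477294922)
```

View pics/w1.png

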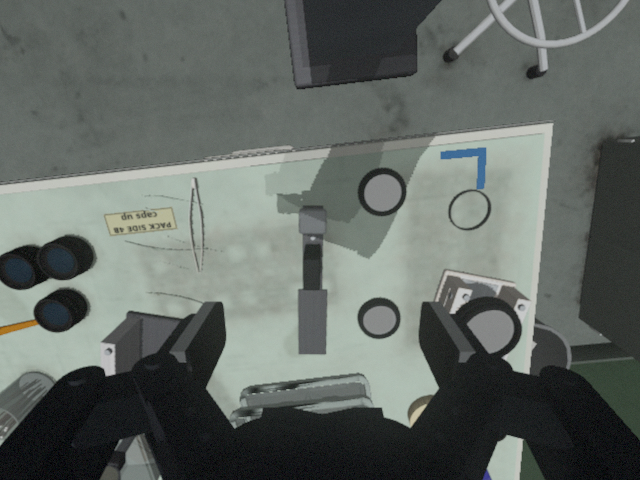

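Wrist view: the lifter is in the middle, with its tail at (313,220) and blade tip at (313,353). The lens sits on the white stand at (487,328), with plain lenses at (381,192) and (378,317). The gauge stand is at (140,350), partly behind the finger. Next I fit the grip block.

```bash
python3 - <<'E'
from h import *
np.set_printoptions(precision=4,suppress=True)
def fit(d,m):
  W=cloud(d);P=W[m];P=P[~np.isnan(P[:,0])]
  G=P[P[:,2]>.052]; B=P[(P[:,2]>.0)&(P[:,2]<.012)]
  r=cv2.minAreaRect(G[:,:2].astype(np.float32));print(" grip top",len(G),r,np.median(G,0),"zmax",np.percentile(G[:,2],[50,95]))
  r=cv2.minAreaRect(B[:,:2].astype(np.float32));print(" flat",len(B),r)
  ax=np.linalg.svd(B[:,:2]-B[:,:2].mean(0))[2][0];print(" pca yaw",np.rad2deg(np.arctan(ax[1]/ax[0])))
  u=ax*np.sign(ax[0]);s=P[:,:2]@u;print(" extent along axis",np.percentile(s,[.3,99.7])-np.median(G[:,:2],0)@u)
d=dict(np.load("w1.npz"));m=np.load("w1_lifter.npy");print("wrist");fit(d,m)
d=snap("top");m=outl("top",d,"lifter")
if m: print("top");fit(d,m["mask"])
E
```

```text
wrist
 grip top 564 ((0.45708146691322327, -0.14227469265460968), (0.019857430830597878, 0.03954102843999863), 83.01866912841797) [ 0.4556 -0.1426  0.0597] zmax [0.0597 0.0608]
 flat 2223 ((0.49815401434898376, -0.14704811573028564), (0.040327705442905426, 0.22191031277179718), 82.47688293457031)
 pca yaw -7.4153245013755065
 extent along axis [-0.0677  0.1501]
top
 grip top 193 ((0.45983850955963135, -0.1420884132385254), (0.019960999488830566, 0.03981146216392517), 81.3961181640625) [ 0.4604 -0.143   0.0593] zmax [0.0593 0.0626]
 flat 1176 ((0.4984629452228546, -0.14698371291160583), (0.04348321259021759, 0.22209568321704865), 83.21685028076172)
 pca yaw -6.331107589638539
 extent along axis [-0.0716  0.1486]
```

```bash
python3 - <<'E'
from plan import *
plan([([.457,-.1422,.14],172.8,32),([.457,-.1422,.0205],172.8,22)],hold=2)
E
```

```text
[[-0.105,-0.019,0.147,0,0,0.003],[-0.21,-0.037,0.293,0,0,0.005],[-0.316,-0.056,0.44,0,0,0.008],[-0.421,-0.075,0.586,0,0,0.011],[-0.526,-0.094,0.733,0,0,0.013],[-0.526,-0.094,0.866,0,0,0.013],[-0.526,-0.094,0.999,0,0,0.013]]
[[0,0,0.132,0,0,0],[0,0,0.265,0,0,0],[0,0,0.398,0,0,0],[0,0,0.531,0,0,0],[0,0,0.531,0,0,0],[0,0,0.531,0,0,0]]
```

>>> servo_tool:
  steps:
    - [[-0.105,-0.019,0.147,0,0,0.003],[-0.21,-0.037,0.293,0,0,0.005],[-0.316,-0.056,0.44,0,0,0.008],[-0.421,-0.075,0.586,0,0,0.011],[-0.526,-0.094,0.733,0,0,0.013],[-0.526,-0.094,0.866,0,0,0.013],[-0.526,-0.094,0.999,0,0,0.013]]

```text
time: 4.28
ee_pos: [0.4579, -0.142, 0.0984]
tool_rot: [-0.196, -3.135, -0.0]
wrist_force: [-0.6, 0.1, 0.5]
gripper_width: 0.0856
grip_force: 0.0
```

>>> servo_tool:
  steps:
    - [[0,0,0.132,0,0,0],[0,0,0.265,0,0,0],[0,0,0.398,0,0,0],[0,0,0.531,0,0,0],[0,0,0.531,0,0,0],[0,0,0.531,0,0,0]]

```text
time: 4.78
ee_pos: [0.4565, -0.1415, 0.0197]
tool_rot: [-0.197, -3.133, -0.001]
wrist_force: [1.2, 1.0, -0.2]
gripper_width: 0.0851
grip_force: 0.0
```

>>> servo_tool:
  steps:
    - [[0,0,0,0,0,0],[0,0,0,0,0,0],[0,0,0,0,0,0],[0,0,0,0,0,0],[0,0,0,0,0,0],[0,0,0,0,0,0],[0,0,0,0,0,0],[0,0,0,0,0,0]]
  hand: -1
  force: 100

```text
time: 5.45
ee_pos: [0.4576, -0.1424, 0.0208]
tool_rot: [0.197, 3.135, -0.001]
wrist_force: [-2.4, -0.5, 10.3]
gripper_width: 0.0175
grip_force: 98.2
```

```bash
python3 - <<'E'
from plan import *
plan([([.457,-.1422,.0305],172.8,5),([.457,-.1422,.10],172.8,18),([.38,-.06,.24],172.8,26)],hold=2)
E
```

```text
[[0,0,-0.022,0,0,0],[0,0,-0.045,0,0,0],[0,0,-0.067,0,0,0],[0,0,-0.183,0,0,0],[0,0,-0.299,0,0,0],[0,0,-0.414,0,0,0],[0,0,-0.53,0,0,0],[0.083,0.069,-0.664,0,0,0]]
[[0.082,0.068,-0.133,0,0,0],[0.165,0.137,-0.266,0,0,0],[0.247,0.205,-0.4,0,0,0],[0.33,0.274,-0.533,0,0,0],[0.412,0.342,-0.666,0,0,0],[0.495,0.411,-0.8,0,0,0],[0.495,0.411,-0.8,0,0,0],[0.495,0.411,-0.8,0,0,0]]
```

>>> servo_tool:
  steps:
    - [[0,0,-0.022,0,0,0],[0,0,-0.045,0,0,0],[0,0,-0.067,0,0,0],[0,0,-0.183,0,0,0],[0,0,-0.299,0,0,0],[0,0,-0.414,0,0,0],[0,0,-0.53,0,0,0],[0.083,0.069,-0.664,0,0,0]]

```text
time: 6.12
ee_pos: [0.4477, -0.1314, 0.1206]
tool_rot: [0.198, 3.134, -0.002]
wrist_force: [0.8, -0.1, -2.3]
gripper_width: 0.0173
grip_force: 98.3
```

>>> servo_tool:
  steps:
    - [[0.082,0.068,-0.133,0,0,0],[0.165,0.137,-0.266,0,0,0],[0.247,0.205,-0.4,0,0,0],[0.33,0.274,-0.533,0,0,0],[0.412,0.342,-0.666,0,0,0],[0.495,0.411,-0.8,0,0,0],[0.495,0.411,-0.8,0,0,0],[0.495,0.411,-0.8,0,0,0],[0.495,0.411,-0.8,0,0,0]]

```text
$.steps[0]: bad value
```

I sent nine rows in that call, so I am resending it with eight.

>>> servo_tool:
  steps:
    - [[0.082,0.068,-0.133,0,0,0],[0.165,0.137,-0.266,0,0,0],[0.247,0.205,-0.4,0,0,0],[0.33,0.274,-0.533,0,0,0],[0.412,0.342,-0.666,0,0,0],[0.495,0.411,-0.8,0,0,0],[0.495,0.411,-0.8,0,0,0],[0.495,0.411,-0.8,0,0,0]]

```text
time: 6.78
ee_pos: [0.3807, -0.0595, 0.2406]
tool_rot: [0.195, 3.133, -0.001]
wrist_force: [0.4, 0.2, -3.5]
gripper_width: 0.0173
grip_force: 98.4
```

```bash
python3 - <<'E'
from h import *
np.set_printoptions(precision=4,suppress=True)
d=snap("wrist");o=observe();cv2.imwrite("pics/w2.png",d["color"])
M={}
for t in("drying_stand","gauge_stand","lifter","lens"):
  for i,m in enumerate(outline_of("wrist",t)[:4]): M[f"m_{t}_{i}"]=m["mask"]; print(t,i,round(m["conf"],2),m["rect"])
for t,z in(("lens",.05),("drying_stand_seat",.05),("gauge_stand_seat",.07)):
  for m in mark_of("wrist",t)[:4]: print(t,round(m["conf"],2),np.round(m["pixel"]),ray_at(d,m["pixel"],z)[:2])
np.savez("w2.npz",ee=o["ee_pos"],rot=o["tool_rot"],**d,**M);print(o["ee_pos"],o["tool_rot"],o["time"])
E
```

```text
drying_stand 0 0.65 [387.9, 274.4, 97.2, 72.8]
gauge_stand 0 0.82 [48.1, 322.0, 113.0, 90.6]
lifter 0 0.72 [289.6, 146.4, 64.8, 264.1]
lens 0 0.82 [403.7, 303.0, 69.7, 51.9]
lens 1 0.72 [1.2, 244.0, 41.5, 49.7]
lens 2 0.67 [0.0, 299.4, 42.9, 44.2]
lens 3 0.51 [345.2, 192.2, 10.0, 28.4]
lens 0.64 [ 27. 263.] [ 0.4044 -0.4028]
lens 0.6 [ 25. 314.] [ 0.4671 -0.4312]
gauge_stand_seat 0.58 [ 87. 390.] [ 0.5699 -0.3759]
[ 0.3806 -0.0597  0.2397] [ 0.196   3.1344 -0.0006] 6.8333
```

View pics/w2.png

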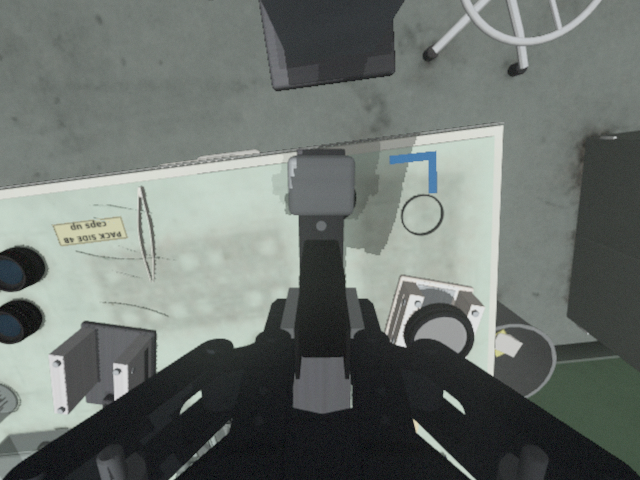

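Wrist view: the lifter is held straight. The lens is on the white stand at (437,330), partly behind the hand, and the gauge stand's rails are at (70,370) and (125,375). I now fit both stands against rail templates.

```bash
cat > fit.py <<'E'
from h import *
from scipy.optimize import minimize
np.set_printoptions(precision=4,suppress=True)
def near(W,c,r): 
    P=W.reshape(-1,3);P=P[~np.isnan(P[:,0])];return P[np.linalg.norm(P[:,:2]-c,axis=1)<r]
def fitrail(P,h,c0,yaw0,tol=.003):
    Q=P[abs(P[:,2]-h)<tol][:,:2]
    def out(v):
        c,s=np.cos(v[2]),np.sin(v[2]);L=(Q-v[:2])@np.array([[c,-s],[s,c]])
        dx=np.maximum(abs(L[:,0])-.045,0);dy=np.maximum(abs(abs(L[:,1])-.038)-.009,0)
        e=np.hypot(dx,dy);return np.minimum(e,.006).mean()*1e3+ (Lpen(L))
    def Lpen(L): return 0
    best=None
    for a in np.linspace(-.008,.008,5):
      for b in np.linspace(-.008,.008,5):
        for g in(-.05,0,.05):
          r=minimize(out,[c0[0]+a,c0[1]+b,yaw0+g],method="Nelder-Mead",options=dict(initial_simplex=np.array([[c0[0]+a,c0[1]+b,yaw0+g]]*4)+np.vstack([np.zeros(3),np.diag([.003,.003,.03])])))
          if best is None or r.fun<best.fun: best=r
    v=best.x;c,s=np.cos(v[2]),np.sin(v[2]);L=(Q-v[:2])@np.array([[c,-s],[s,c]])
    I=L[np.hypot(np.maximum(abs(L[:,0])-.045,0),np.maximum(abs(abs(L[:,1])-.038)-.009,0))<.002]
    # extents for centring
    def ex(k,m): return np.percentile(I[m,k],[1,99]) if m.sum()>5 else None
    print("  pose",v[:2],np.rad2deg(v[2]),"err",best.fun,"n",len(Q),"x",ex(0,I[:,0]<9),"y+",ex(1,I[:,1]>0),"y-",ex(1,I[:,1]<0))
    return v
def lensfit(P,c0):
    Q=P[(P[:,2]>.066)&(P[:,2]<.076)]; Q=Q[np.linalg.norm(Q[:,:2]-c0,axis=1)<.055][:,:2].astype(np.float32)
    hull=cv2.convexHull(Q)[:,0]; (c,r)=cv2.minEnclosingCircle(Q); print("  lens enclosing",c,r,len(Q))
    from scipy.optimize import least_squares
    print("  lens hull circ",least_squares(lambda v:np.linalg.norm(hull-v[:2],axis=1)-v[2],[*c,.04],loss="soft_l1",f_scale=.001).x)
E
python3 - <<'E'
from fit import *
dt=snap("top")
for n,d in(("top",dt),("w1",dict(np.load("w1.npz"))),("w2",dict(np.load("w2.npz")))):
  W=cloud(d);print(n)
  print(" drying");P=near(W,[.556,.064],.075);fitrail(P,.05,[.556,.064],np.deg2rad(-17.5))
  lensfit(P,[.555,.061])
  print(" gauge");P=near(W,[.577,-.372],.068);fitrail(P,.07,[.577,-.372],np.deg2rad(-16))
d=dict(np.load("w2.npz"));W=cloud(d);P=W[d["m_lifter_0"]];P=P[~np.isnan(P[:,0])]
A=R.from_rotvec(d["rot"]).as_matrix();L=(P-d["ee"])@A
print("lifter in tool",np.percentile(L,[1,5,50,95,99],axis=0))
T=L[(L[:,0]>.03)&(L[:,0]<.075)];print("tail weight pts",len(T),np.percentile(T,[2,50,98],axis=0))
E
```

```text
top
 drying
  pose [0.5568 0.0625] -17.761437777380173 err 0.014478405065260292 n 428 x [-0.0441  0.0444] y+ [0.029  0.0474] y- [-0.047  -0.0292]
  lens enclosing (0.5547532439231873, 0.06069863587617874) 0.039232805371284485 1051
  lens hull circ [0.5543 0.0606 0.0382]
 gauge
  pose [ 0.5713 -0.3725] -16.42552965616048 err 0.021129784625318896 n 675 x [-0.0441  0.0437] y+ [0.0291 0.0467] y- [-0.0468 -0.029 ]
w1
 drying
  pose [0.5526 0.0626] -16.656864861902985 err 0.08640920878116129 n 558 x [-0.0438  0.0409] y+ [0.0291 0.0476] y- [-0.0471 -0.0292]
  lens enclosing (0.5487041473388672, 0.062303461134433746) 0.03894058242440224 2106
  lens hull circ [0.5492 0.0613 0.0366]
 gauge
  pose [ 0.5575 -0.3694] -16.326446586604014 err 0.0003260187144082172 n 430 x [-0.0326  0.0138] y+ None y- [-0.0462 -0.0291]
w2
 drying
  pose [0.548 0.064] -17.425662815082408 err 0.08211298745374739 n 772 x [-0.0385  0.0321] y+ [0.029  0.0471] y- [-0.0469 -0.0294]
  lens enclosing (0.5512878894805908, 0.06031719967722893) 0.03879335895180702 1882
  lens hull circ [0.5511 0.0601 0.0382]
 gauge
  pose [ 0.569  -0.3727] -16.33462325107541 err 0.00676323058338233 n 1338 x [-0.0443  0.0429] y+ [0.029  0.0467] y- [-0.047  -0.0289]
lifter in tool [[-0.1031 -0.0168 -0.041 ]
 [-0.0953 -0.0134 -0.0405]
 [ 0.0191  0.0002  0.0002]
 [ 0.0644  0.0135  0.0165]
 [ 0.0679  0.017   0.0171]]
tail weight pts 4466 [[ 0.0312 -0.0162 -0.0013]
 [ 0.0528 -0.0004  0.0003]
 [ 0.0684  0.0157  0.0168]]
```

```bash
python3 - <<'E'
from plan import *
plan([([.347,.1287,.14],162.5,28),([.347,.1287,.0545],162.5,22)],hold=3)
E
```

```text
[[0.047,0.153,0.083,0,0,0.014],[0.094,0.305,0.167,0,0,0.029],[0.141,0.458,0.25,0,0,0.043],[0.188,0.61,0.333,0,0,0.057],[0.235,0.763,0.417,0,0,0.072],[0.282,0.915,0.5,0,0,0.086]]
[[0.067,0.145,0.084,0,0,0.014],[0.134,0.29,0.167,0,0,0.029],[0.134,0.29,0.31,0,0,0.029],[0.134,0.29,0.452,0,0,0.029],[0.134,0.29,0.595,0,0,0.029],[0.134,0.29,0.737,0,0,0.029],[0.134,0.29,0.737,0,0,0.029],[0.134,0.29,0.737,0,0,0.029]]
[[0,0,0,0,0,0]]
```

>>> servo_tool:
  steps:
    - [[0.047,0.153,0.083,0,0,0.014],[0.094,0.305,0.167,0,0,0.029],[0.141,0.458,0.25,0,0,0.043],[0.188,0.61,0.333,0,0,0.057],[0.235,0.763,0.417,0,0,0.072],[0.282,0.915,0.5,0,0,0.086]]

```text
time: 7.73
ee_pos: [0.3552, 0.0828, 0.164]
tool_rot: [0.41, 3.115, 0.0]
wrist_force: [1.1, 0.3, -2.2]
gripper_width: 0.017
grip_force: 98.5
```

>>> servo_tool:
  steps:
    - [[0.067,0.145,0.084,0,0,0.014],[0.134,0.29,0.167,0,0,0.029],[0.134,0.29,0.31,0,0,0.029],[0.134,0.29,0.452,0,0,0.029],[0.134,0.29,0.595,0,0,0.029],[0.134,0.29,0.737,0,0,0.029],[0.134,0.29,0.737,0,0,0.029],[0.134,0.29,0.737,0,0,0.029]]

```text
time: 8.4
ee_pos: [0.3463, 0.1289, 0.0538]
tool_rot: [-0.479, -3.102, 0.001]
wrist_force: [-0.1, -0.2, -2.3]
gripper_width: 0.0172
grip_force: 98.7
```

```bash
python3 - <<'E'
from fit import *
d=snap("top");W=cloud(d);o=observe();np.savez("t3.npz",**d)
print(o["ee_pos"],o["tool_rot"])
cv2.imwrite("pics/t3.png",cv2.resize(d["color"][210:370,150:350],None,fx=4,fy=4,interpolation=cv2.INTER_CUBIC)[:600])
A=R.from_rotvec(o["tool_rot"]).as_matrix()
P=near(W,[.45,.095],.12);L=(P-o["ee_pos"])@A; L[:,0]*=-1; L[:,2]*=-1   # x ahead, z up, rel. TCP
B=L[(abs(L[:,1])<.03)&(L[:,2]>-.03)&(L[:,2]<.0)&(L[:,0]>.055)&(L[:,0]<.165)]
print(len(B),"z by x",[ (x,np.round(np.median(B[abs(B[:,0]-x)<.01,2]),4)) for x in(.065,.085,.105,.125,.14)])
print("x max",np.percentile(B[:,0],[98,99.5]),"y",np.percentile(B[:,1],[1,50,99]))
print(cv2.minAreaRect(B[:,:2].astype(np.float32)))
print(observe()["time"])
E
```

```text
[0.3473 0.129  0.0546] [-0.4789 -3.1043  0.0003]
905 z by x [(0.065, np.float64(-0.0183)), (0.085, np.float64(-0.0184)), (0.105, np.float64(-0.0181)), (0.125, np.float64(-0.0181)), (0.14, np.float64(-0.0178))]
x max [0.1495 0.1509] y [-0.0194  0.      0.0202]
((0.10328666120767593, 0.0004125162959098816), (0.040897272527217865, 0.09614657610654831), 89.7658462524414)
8.45
```

View pics/t3.png

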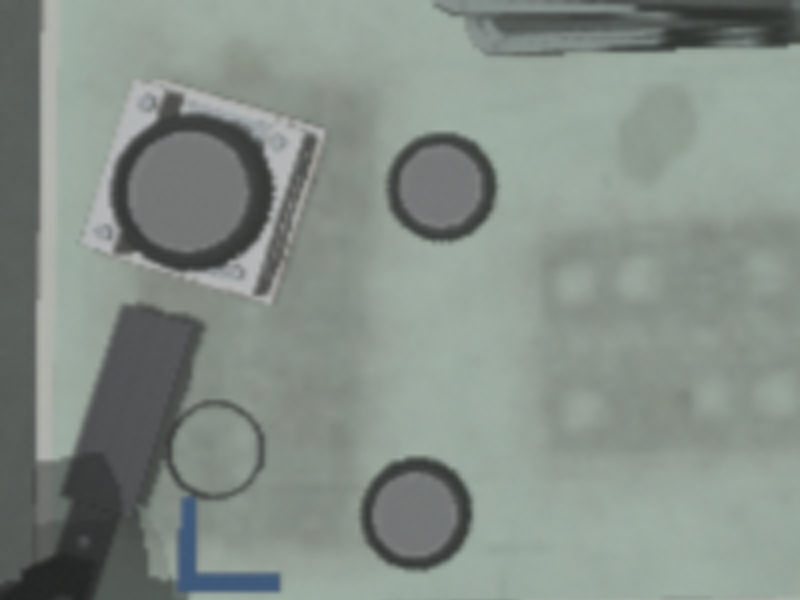

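The top view shows the blade aligned with the slot, its tip at (160,315) in the crop, and the lens at (190,190). The blade is level and its tip is 150 mm ahead of the TCP as expected. I slide it in.

```bash
python3 - <<'E'
from plan import *
plan([([.4545,.0925,.0545],162.5,15)],hold=0)
print("lift");plan([([.4545,.0925,.072],162.5,2.6)],hold=1)
E
```

```text
[[-0.095,-0.002,0,0,0,0],[-0.189,-0.004,0,0,0,0],[-0.284,-0.005,0,0,0,0],[-0.378,-0.007,0,0,0,0],[-0.473,-0.009,0,0,0,0],[-0.567,-0.011,0,0,0,0],[-0.662,-0.012,0,0,0,0],[-0.756,-0.014,0,0,0,0]]
lift
[[0,0,-0.017,0,0,0],[0,0,-0.033,0,0,0],[0,0,-0.05,0,0,0],[0,0,-0.067,0,0,0],[0,0,-0.083,0,0,0],[0,0,-0.1,0,0,0],[0,0,-0.117,0,0,0],[0,0,-0.117,0,0,0]]
```

>>> servo_tool:
  steps:
    - [[-0.095,-0.002,0,0,0,0],[-0.189,-0.004,0,0,0,0],[-0.284,-0.005,0,0,0,0],[-0.378,-0.007,0,0,0,0],[-0.473,-0.009,0,0,0,0],[-0.567,-0.011,0,0,0,0],[-0.662,-0.012,0,0,0,0],[-0.756,-0.014,0,0,0,0]]

```text
time: 9.12
ee_pos: [0.4567, 0.0926, 0.0558]
tool_rot: [0.479, 3.102, 0.001]
wrist_force: [-0.5, -0.6, -2.8]
gripper_width: 0.0175
grip_force: 98.7
```

>>> servo_tool:
  steps:
    - [[0,0,-0.017,0,0,0],[0,0,-0.033,0,0,0],[0,0,-0.05,0,0,0],[0,0,-0.067,0,0,0],[0,0,-0.083,0,0,0],[0,0,-0.1,0,0,0],[0,0,-0.117,0,0,0],[0,0,-0.117,0,0,0]]

```text
time: 9.78
ee_pos: [0.4548, 0.093, 0.0722]
tool_rot: [0.478, 3.105, 0.0]
wrist_force: [-0.1, -0.2, -3.3]
gripper_width: 0.0172
grip_force: 98.6
```

```bash
cat > look.py <<'E'
from fit import *
def look(name=None):
    d=snap("top");W=cloud(d);o=observe();print(o["time"],o["ee_pos"],o["wrist_force"],o["ft_torque"])
    A=R.from_rotvec(o["tool_rot"]).as_matrix()
    c=o["ee_pos"]-.105*A[:,0]; P=near(W,c[:2],.055)
    zl=np.median(near(W,c[:2],.012)[:,2]);h=o["ee_pos"][2]-.0165+.02
    Q=P[(P[:,2]>h-.006)&(P[:,2]<h+.008)][:,:2].astype(np.float32)
    cc,r=cv2.minEnclosingCircle(Q);L=(np.array([*cc,o["ee_pos"][2]])-o["ee_pos"])@A
    M=P[(P[:,2]>h-.006)];pl=np.linalg.lstsq(np.c_[M[:,:2]-c[:2],np.ones(len(M))],M[:,2],rcond=None)[0]
    print("lens centre",cc,r,"ahead/left of TCP",-L[0],L[1],"z mid",zl,"tilt",pl[:2],"z",pl[2],len(Q))
    if name: cv2.imwrite(name,d["color"])
    return d,W
E
python3 -c "
from look import *
look()"
```

```text
9.8333 [0.4548 0.093  0.0719] [ 0.178  -0.3481 -3.8837] [-0.0295  0.0701  0.0297]
lens centre (0.5553717017173767, 0.05978744849562645) 0.03992890194058418 ahead/left of TCP 0.10592376138329863 -0.0013571540175879224 z mid 0.07446643830060135 tilt [-6.166  -0.5788] z 0.11791404748979073 1148
```

```bash
cat >> plan.py <<'E'
def ramp(wps,vmax=14,a=2.5,save=True):
    p,r=load(); th=np.rad2deg(np.arctan2(*r.as_matrix()[[1,0],0]))%360; out=[]
    for pos,hd in wps:
        pos=np.array(pos,float);D=np.linalg.norm(pos-p)*1e3
        n=1
        while True:  # symmetric trapezoid
            v=np.minimum(np.minimum(np.arange(1,n+1),np.arange(n,0,-1))*a,vmax)
            if v.sum()>=D: break
            n+=1
        f=np.cumsum(v)/v.sum()
        out+=[(p+(pos-p)*k,th+(hd-th)*k,1e4) for k in f]; p,th=pos,hd
    plan(out,hold=0,save=save)
E
python3 - <<'E'
from plan import *
ramp([([.4545,.0925,.112],162.5),([.40,.1097,.13],162.5),([.3794,-.315,.13],163.6)])
E
```

```text
[[0,0,-0.017,0,0,0],[0,0,-0.05,0,0,0],[0,0,-0.1,0,0,0],[0,0,-0.166,0,0,0],[0,0,-0.216,0,0,0],[0,0,-0.25,0,0,0],[0,0,-0.266,0,0,0],[0.015,0,-0.271,0,0,0]]
[[0.031,0,-0.01,0,0,0],[0.076,0,-0.024,0,0,0],[0.137,0,-0.043,0,0,0],[0.213,0,-0.067,0,0,0],[0.274,0,-0.087,0,0,0],[0.32,0,-0.101,0,0,0],[0.351,0,-0.111,0,0,0],[0.366,0,-0.115,0,0,0]]
[[-0.004,-0.016,0,0,0,0],[-0.012,-0.047,0,0,0,-0.001],[-0.025,-0.094,0,0,0,-0.001],[-0.041,-0.156,0,0,0,-0.001],[-0.062,-0.234,0,0,0,-0.001],[-0.085,-0.322,0,0,0,-0.002],[-0.108,-0.409,0,0,0,-0.002],[-0.131,-0.497,0,0,0,-0.003]]
[[-0.023,-0.087,0,0,0,0],[-0.045,-0.175,0,0,0,0],[-0.068,-0.262,0,0,0,-0.001],[-0.09,-0.35,0,0,0,-0.001],[-0.113,-0.437,0,0,0,-0.002],[-0.136,-0.525,0,0,0,-0.002],[-0.158,-0.612,0,0,0,-0.002],[-0.181,-0.7,0,0,0,-0.003]]
[[-0.022,-0.087,0,0,0,0],[-0.044,-0.175,0,0,0,-0.001],[-0.066,-0.263,0,0,0,-0.001],[-0.089,-0.35,0,0,0,-0.001],[-0.111,-0.438,0,0,0,-0.002],[-0.133,-0.526,0,0,0,-0.002],[-0.155,-0.613,0,0,0,-0.002],[-0.177,-0.701,0,0,0,-0.003]]
[[-0.022,-0.088,0,0,0,0],[-0.044,-0.175,0,0,0,-0.001],[-0.066,-0.263,0,0,0,-0.001],[-0.088,-0.351,0,0,0,-0.001],[-0.109,-0.438,0,0,0,-0.002],[-0.131,-0.526,0,0,0,-0.002],[-0.153,-0.614,0,0,0,-0.003],[-0.173,-0.692,0,0,0,-0.003]]
[[-0.015,-0.063,0,0,0,0],[-0.026,-0.11,0,0,0,0],[-0.034,-0.141,0,0,0,-0.001],[-0.038,-0.157,0,0,0,-0.001]]
```

>>> servo_tool:
  steps:
    - [[0,0,-0.017,0,0,0],[0,0,-0.05,0,0,0],[0,0,-0.1,0,0,0],[0,0,-0.166,0,0,0],[0,0,-0.216,0,0,0],[0,0,-0.25,0,0,0],[0,0,-0.266,0,0,0],[0.015,0,-0.271,0,0,0]]

```text
time: 10.5
ee_pos: [0.4533, 0.0935, 0.1129]
tool_rot: [0.479, 3.104, 0.0]
wrist_force: [-0.3, 0.1, -3.5]
gripper_width: 0.0178
grip_force: 98.6
```

>>> servo_tool:
  steps:
    - [[0.031,0,-0.01,0,0,0],[0.076,0,-0.024,0,0,0],[0.137,0,-0.043,0,0,0],[0.213,0,-0.067,0,0,0],[0.274,0,-0.087,0,0,0],[0.32,0,-0.101,0,0,0],[0.351,0,-0.111,0,0,0],[0.366,0,-0.115,0,0,0]]

```text
time: 11.17
ee_pos: [0.3996, 0.1104, 0.1299]
tool_rot: [0.478, 3.105, 0.0]
wrist_force: [0.3, 0.8, -3.7]
gripper_width: 0.0176
grip_force: 98.6
```

>>> servo_tool:
  steps:
    - [[-0.004,-0.016,0,0,0,0],[-0.012,-0.047,0,0,0,-0.001],[-0.025,-0.094,0,0,0,-0.001],[-0.041,-0.156,0,0,0,-0.001],[-0.062,-0.234,0,0,0,-0.001],[-0.085,-0.322,0,0,0,-0.002],[-0.108,-0.409,0,0,0,-0.002],[-0.131,-0.497,0,0,0,-0.003]]

```text
time: 11.83
ee_pos: [0.3965, 0.0315, 0.1294]
tool_rot: [-0.473, -3.106, 0.0]
wrist_force: [0.3, 0.1, -3.9]
gripper_width: 0.0175
grip_force: 98.6
```

>>> servo_tool:
  steps:
    - [[-0.023,-0.087,0,0,0,0],[-0.045,-0.175,0,0,0,0],[-0.068,-0.262,0,0,0,-0.001],[-0.09,-0.35,0,0,0,-0.001],[-0.113,-0.437,0,0,0,-0.002],[-0.136,-0.525,0,0,0,-0.002],[-0.158,-0.612,0,0,0,-0.002],[-0.181,-0.7,0,0,0,-0.003]]

```text
time: 12.5
ee_pos: [0.3909, -0.0769, 0.1294]
tool_rot: [-0.466, -3.107, 0.0]
wrist_force: [-0.6, -0.1, -3.1]
gripper_width: 0.0172
grip_force: 98.6
```

>>> servo_tool:
  steps:
    - [[-0.022,-0.087,0,0,0,0],[-0.044,-0.175,0,0,0,-0.001],[-0.066,-0.263,0,0,0,-0.001],[-0.089,-0.35,0,0,0,-0.001],[-0.111,-0.438,0,0,0,-0.002],[-0.133,-0.526,0,0,0,-0.002],[-0.155,-0.613,0,0,0,-0.002],[-0.177,-0.701,0,0,0,-0.003]]

```text
time: 13.17
ee_pos: [0.3853, -0.1852, 0.1294]
tool_rot: [-0.458, -3.108, 0.0]
wrist_force: [0.0, 1.2, -3.2]
gripper_width: 0.0177
grip_force: 98.6
```

>>> servo_tool:
  steps:
    - [[-0.022,-0.088,0,0,0,0],[-0.044,-0.175,0,0,0,-0.001],[-0.066,-0.263,0,0,0,-0.001],[-0.088,-0.351,0,0,0,-0.001],[-0.109,-0.438,0,0,0,-0.002],[-0.131,-0.526,0,0,0,-0.002],[-0.153,-0.614,0,0,0,-0.003],[-0.173,-0.692,0,0,0,-0.003]]

```text
time: 13.83
ee_pos: [0.3808, -0.292, 0.1295]
tool_rot: [0.45, 3.109, -0.0]
wrist_force: [-0.3, 0.3, -3.5]
gripper_width: 0.0171
grip_force: 98.6
```

>>> servo_tool:
  steps:
    - [[-0.015,-0.063,0,0,0,0],[-0.026,-0.11,0,0,0,0],[-0.034,-0.141,0,0,0,-0.001],[-0.038,-0.157,0,0,0,-0.001],[-0.038,-0.157,0,0,0,-0.001],[-0.038,-0.157,0,0,0,-0.001]]

```text
time: 14.33
ee_pos: [0.3797, -0.3142, 0.1295]
tool_rot: [-0.447, -3.109, -0.001]
wrist_force: [0.7, -0.1, -3.7]
gripper_width: 0.0173
grip_force: 98.6
```

```bash
python3 - <<'E'
from look import *
d,W=look()
print("gauge");P=near(W,[.5713,-.3725],.068);fitrail(P,.07,[.5713,-.3725],np.deg2rad(-16.4))
E
```

```text
14.3833 [ 0.3797 -0.3141  0.1295] [-0.1045 -0.0935 -3.1117] [0.0257 0.0538 0.0316]
lens centre (0.47988855838775635, -0.34380945563316345) 0.03976423665881157 ahead/left of TCP 0.10446256871288444 -0.00037285952627105773 z mid 0.13225222982586937 tilt [-5.476   4.1914] z 0.1861909590582198 1295
gauge
  pose [ 0.5714 -0.3727] -16.415361966306296 err 0.003368574265151651 n 697 x [-0.0443  0.0436] y+ [0.029  0.0468] y- [-0.0469 -0.029 ]
```

```bash
python3 - <<'E'
from plan import *
ramp([([.4709,-.3422,.115],163.6)],vmax=12)
E
```

```text
[[-0.016,0,0.003,0,0,0],[-0.049,0,0.008,0,0,0],[-0.097,0,0.015,0,0,0],[-0.162,-0.001,0.025,0,0,0],[-0.24,-0.001,0.038,0,0,0],[-0.318,-0.001,0.05,0,0,0],[-0.396,-0.001,0.062,0,0,0],[-0.474,-0.002,0.074,0,0,0]]
[[-0.065,0,0.01,0,0,0],[-0.113,0,0.018,0,0,0],[-0.146,0,0.023,0,0,0],[-0.162,0,0.026,0,0,0]]
```

>>> servo_tool:
  steps:
    - [[-0.016,0,0.003,0,0,0],[-0.049,0,0.008,0,0,0],[-0.097,0,0.015,0,0,0],[-0.162,-0.001,0.025,0,0,0],[-0.24,-0.001,0.038,0,0,0],[-0.318,-0.001,0.05,0,0,0],[-0.396,-0.001,0.062,0,0,0],[-0.474,-0.002,0.074,0,0,0]]

```text
time: 15.05
ee_pos: [0.4494, -0.3352, 0.1181]
tool_rot: [0.446, 3.109, 0.0]
wrist_force: [0.1, -0.1, -2.6]
gripper_width: 0.0173
grip_force: 98.6
```

>>> servo_tool:
  steps:
    - [[-0.065,0,0.01,0,0,0],[-0.113,0,0.018,0,0,0],[-0.146,0,0.023,0,0,0],[-0.162,0,0.026,0,0,0],[-0.162,0,0.026,0,0,0],[-0.162,0,0.026,0,0,0]]

```text
time: 15.55
ee_pos: [0.4709, -0.3417, 0.1145]
tool_rot: [-0.447, -3.109, -0.0]
wrist_force: [-0.9, -0.1, -3.5]
gripper_width: 0.017
grip_force: 98.6
```

```bash
python3 - <<'E'
from look import *
d,W=look()
cv2.imwrite("pics/t4.png",cv2.resize(d["color"][200:320,340:480],None,fx=5,fy=5,interpolation=cv2.INTER_CUBIC))
# lens centre by mask
P=near(W,[.571,-.3725],.055);Q=P[(P[:,2]>.108)&(P[:,2]<.125)][:,:2].astype(np.float32);print(cv2.minEnclosingCircle(Q),cv2.fitEllipse(cv2.convexHull(Q)))
E
```

```text
15.6 [ 0.4708 -0.3417  0.1146] [-0.2763  0.5063 -3.6704] [ 0.0047  0.0632 -0.0181]
lens centre (0.5706654787063599, -0.37133580446243286) 0.03972521424293518 ahead/left of TCP 0.10412886101124408 -0.00032162182063257087 z mid 0.11729476046791631 tilt [-3.9507  3.6609] z 0.1561971843481359 1212
((0.5712447166442871, -0.37137770652770996), 0.04054678604006767) ((0.5709025263786316, -0.3709826171398163), (0.07799937576055527, 0.08031158149242401), 99.13789367675781)
```

View pics/t4.png

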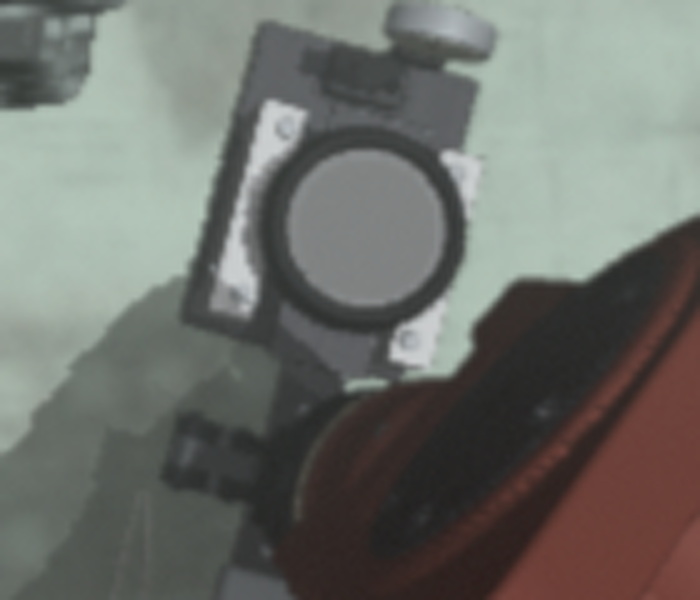

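The top view shows the lens (365,225 in the crop) over the rails, with all four post tops outside its ring. I make a 1 mm correction and lower it gently.

```bash
python3 - <<'E'
from plan import *
ramp([([.4713,-.3432,.097],163.6)],vmax=4,a=1.5)
ramp([([.4713,-.3432,.0745],163.6)],vmax=1.7,a=.8)
E
```

```text
[[0,0,0.009,0,0,0],[-0.001,-0.001,0.026,0,0,0],[-0.002,-0.002,0.048,0,0,0],[-0.003,-0.003,0.071,0,0,0],[-0.004,-0.005,0.094,0,0,0],[-0.004,-0.005,0.111,0,0,0],[-0.005,-0.006,0.12,0,0,0]]
[[0,0,0.005,0,0,0],[0,0,0.015,0,0,0],[0,0,0.026,0,0,0],[0,0,0.037,0,0,0],[0,0,0.048,0,0,0],[0,0,0.059,0,0,0],[0,0,0.069,0,0,0],[0,0,0.08,0,0,0]]
[[0,0,0.011,0,0,0],[0,0,0.022,0,0,0],[0,0,0.033,0,0,0],[0,0,0.044,0,0,0],[0,0,0.054,0,0,0],[0,0,0.065,0,0,0],[0,0,0.07,0,0,0]]
```

>>> servo_tool:
  steps:
    - [[0,0,0.009,0,0,0],[-0.001,-0.001,0.026,0,0,0],[-0.002,-0.002,0.048,0,0,0],[-0.003,-0.003,0.071,0,0,0],[-0.004,-0.005,0.094,0,0,0],[-0.004,-0.005,0.111,0,0,0],[-0.005,-0.006,0.12,0,0,0]]

```text
time: 16.18
ee_pos: [0.4714, -0.3426, 0.0959]
tool_rot: [-0.447, -3.109, -0.001]
wrist_force: [-0.2, -0.6, -3.8]
gripper_width: 0.017
grip_force: 98.6
```

>>> servo_tool:
  steps:
    - [[0,0,0.005,0,0,0],[0,0,0.015,0,0,0],[0,0,0.026,0,0,0],[0,0,0.037,0,0,0],[0,0,0.048,0,0,0],[0,0,0.059,0,0,0],[0,0,0.069,0,0,0],[0,0,0.08,0,0,0]]

```text
time: 16.85
ee_pos: [0.4718, -0.343, 0.0845]
tool_rot: [0.447, 3.109, -0.0]
wrist_force: [0.8, -1.1, -2.7]
gripper_width: 0.0173
grip_force: 98.7
```

>>> servo_tool:
  steps:
    - [[0,0,0.011,0,0,0],[0,0,0.022,0,0,0],[0,0,0.033,0,0,0],[0,0,0.044,0,0,0],[0,0,0.054,0,0,0],[0,0,0.065,0,0,0],[0,0,0.07,0,0,0],[0,0,0.07,0,0,0]]

```text
time: 17.52
ee_pos: [0.4716, -0.3427, 0.0738]
tool_rot: [-0.447, -3.109, -0.0]
wrist_force: [-0.0, 0.5, -2.5]
gripper_width: 0.0176
grip_force: 98.7
```

```bash
python3 - <<'E'
from look import *
d=snap("top");W=cloud(d);o=observe();print(o["time"],o["ee_pos"],o["wrist_force"])
P=near(W,[.571,-.3725],.055);Q=P[(P[:,2]>.083)&(P[:,2]<.1)];print("lens z",np.percentile(Q[:,2],[5,50,95]),cv2.minEnclosingCircle(Q[:,:2].astype(np.float32)))
A=np.c_[Q[:,:2]-[.571,-.3725],np.ones(len(Q))];print("plane",np.linalg.lstsq(A,Q[:,2],rcond=None)[0])
E
```

```text
17.5667 [ 0.4716 -0.3428  0.074 ] [-0.1607  0.4717 -2.2827]
lens z [0.0847 0.0891 0.093 ] ((0.5724452137947083, -0.3724769651889801), 0.04067846015095711)
plane [ 0.0057 -0.0114  0.0891]
```

The lens rests level on the gauge rails, and the wrist force has dropped by the lens's weight. I draw the blade straight out and take the lifter back to its old place.

```bash
python3 - <<'E'
from plan import *
print("out");ramp([([.356,-.3093,.0745],163.6)],vmax=16,a=4)
print("carry");ramp([([.356,-.2,.115],172.8),([.457,-.1422,.08],172.8),([.457,-.1422,.026],172.8)],vmax=28,a=8)
print("lay");ramp([([.457,-.1422,.0205],172.8)],vmax=1.5,a=1)
E
```

```text
out
[[0.025,0,0,0,0,0],[0.075,0,0,0,0,0],[0.15,0,0,0,0,0],[0.251,0,0,0,0,0],[0.351,0,0,0,0,0],[0.451,0,0,0,0,0],[0.551,0,0,0,0,0],[0.651,0,0,0,0,0]]
[[0.076,0,0,0,0,0],[0.126,0,0,0,0,0],[0.151,0,0,0,0,0]]
carry
[[0.013,0.045,-0.017,0,0,-0.007],[0.04,0.135,-0.052,0,0,-0.02],[0.079,0.271,-0.105,0,0,-0.039],[0.126,0.429,-0.166,0,0,-0.062],[0.165,0.564,-0.218,0,0,-0.082],[0.192,0.654,-0.253,0,0,-0.095],[0.205,0.699,-0.27,0,0,-0.102],[0.17,0.736,-0.255,0,0,-0.102]]
[[-0.08,0.06,0.03,0,0,0],[-0.2,0.15,0.075,0,0,0],[-0.339,0.256,0.128,0,0,0],[-0.459,0.346,0.173,0,0,0],[-0.539,0.406,0.203,0,0,0],[-0.579,0.436,0.218,0,0,0],[-0.579,0.436,0.258,0,0,0],[-0.579,0.436,0.338,0,0,0]]
[[0,0,0.12,0,0,0],[0,0,0.2,0,0,0],[0,0,0.24,0,0,0]]
lay
[[0,0,0.006,0,0,0],[0,0,0.014,0,0,0],[0,0,0.023,0,0,0],[0,0,0.031,0,0,0],[0,0,0.037,0,0,0]]
```

>>> servo_tool:
  steps:
    - [[0.025,0,0,0,0,0],[0.075,0,0,0,0,0],[0.15,0,0,0,0,0],[0.251,0,0,0,0,0],[0.351,0,0,0,0,0],[0.451,0,0,0,0,0],[0.551,0,0,0,0,0],[0.651,0,0,0,0,0]]

```text
time: 18.23
ee_pos: [0.3767, -0.3148, 0.0742]
tool_rot: [-0.447, -3.11, 0.0]
wrist_force: [0.4, -0.0, -2.4]
gripper_width: 0.0173
grip_force: 98.7
```

>>> servo_tool:
  steps:
    - [[0.076,0,0,0,0,0],[0.126,0,0,0,0,0],[0.151,0,0,0,0,0]]

```text
time: 18.48
ee_pos: [0.3551, -0.3085, 0.0742]
tool_rot: [-0.448, -3.109, -0.0]
wrist_force: [-1.0, -0.4, -2.3]
gripper_width: 0.0174
grip_force: 98.7
```

>>> servo_tool:
  steps:
    - [[0.013,0.045,-0.017,0,0,-0.007],[0.04,0.135,-0.052,0,0,-0.02],[0.079,0.271,-0.105,0,0,-0.039],[0.126,0.429,-0.166,0,0,-0.062],[0.165,0.564,-0.218,0,0,-0.082],[0.192,0.654,-0.253,0,0,-0.095],[0.205,0.699,-0.27,0,0,-0.102],[0.17,0.736,-0.255,0,0,-0.102]]

```text
time: 19.15
ee_pos: [0.3631, -0.1946, 0.1132]
tool_rot: [0.193, 3.135, -0.001]
wrist_force: [0.1, -0.8, -1.8]
gripper_width: 0.0171
grip_force: 98.8
```

>>> servo_tool:
  steps:
    - [[-0.08,0.06,0.03,0,0,0],[-0.2,0.15,0.075,0,0,0],[-0.339,0.256,0.128,0,0,0],[-0.459,0.346,0.173,0,0,0],[-0.539,0.406,0.203,0,0,0],[-0.579,0.436,0.218,0,0,0],[-0.579,0.436,0.258,0,0,0],[-0.579,0.436,0.338,0,0,0]]

```text
time: 19.82
ee_pos: [0.458, -0.1423, 0.0617]
tool_rot: [0.196, 3.134, -0.001]
wrist_force: [-0.1, -0.5, -2.2]
gripper_width: 0.0167
grip_force: 98.8
```

>>> servo_tool:
  steps:
    - [[0,0,0.12,0,0,0],[0,0,0.2,0,0,0],[0,0,0.24,0,0,0],[0,0,0.24,0,0,0],[0,0,0.24,0,0,0]]

```text
time: 20.23
ee_pos: [0.4569, -0.1422, 0.0257]
tool_rot: [-0.198, -3.135, -0.0]
wrist_force: [0.4, 0.6, -1.7]
gripper_width: 0.0174
grip_force: 98.7
```

>>> servo_tool:
  steps:
    - [[0,0,0.006,0,0,0],[0,0,0.014,0,0,0],[0,0,0.023,0,0,0],[0,0,0.031,0,0,0],[0,0,0.037,0,0,0],[0,0,0.037,0,0,0],[0,0,0.037,0,0,0]]

```text
time: 20.82
ee_pos: [0.4575, -0.1421, 0.0208]
tool_rot: [0.197, 3.135, -0.001]
wrist_force: [-3.4, -0.4, 8.4]
gripper_width: 0.0175
grip_force: 100.3
```

>>> servo_tool:
  steps:
    - [[0,0,0,0,0,0],[0,0,0,0,0,0],[0,0,0,0,0,0],[0,0,0,0,0,0],[0,0,0,0,0,0],[0,0,0,0,0,0],[0,0,0,0,0,0],[0,0,0,0,0,0]]
  hand: 1

```text
time: 21.48
ee_pos: [0.4572, -0.1418, 0.02]
tool_rot: [-0.197, -3.135, -0.0]
wrist_force: [-0.2, 0.4, -0.1]
gripper_width: 0.0853
grip_force: 0.0
```

>>> servo_tool:
  steps:
    - [[0,0,-0.05,0,0,0],[0,0,-0.2,0,0,0],[0,0,-0.4,0,0,0],[0,0,-0.6,0,0,0],[0,0,-0.8,0,0,0],[0.2,0,-0.95,0,0,0],[0.4,0,-0.99,0,0,0],[0.5,0,-0.99,0,0,0]]

```text
time: 22.15
ee_pos: [0.3813, -0.1322, 0.1707]
tool_rot: [0.196, 3.134, -0.002]
wrist_force: [-0.0, -0.6, -0.2]
gripper_width: 0.0855
grip_force: 0.0
```

>>> servo_tool:
  steps:
    - [[0,0.1,-0.05,0,0,0],[0,0.3,-0.1,0,0,0],[0,0.5,-0.2,0,0,0],[0,0.7,-0.3,0,0,0],[0,0.8,-0.3,0,0,0],[0,0.8,-0.3,0,0,0],[0,0.8,-0.3,0,0,0]]

```text
time: 22.73
ee_pos: [0.3978, -0.0129, 0.2141]
tool_rot: [0.193, 3.135, -0.001]
wrist_force: [0.1, -0.1, 0.7]
gripper_width: 0.0856
grip_force: 0.0
```

```bash
python3 - <<'E'
from look import *
d=snap("top");W=cloud(d);o=observe();print(o["time"],o["ee_pos"],o["wrist_force"])
cv2.imwrite("pics/t5.png",cv2.resize(d["color"][200:350,160:480],None,fx=2.5,fy=2.5,interpolation=cv2.INTER_CUBIC))
P=near(W,[.571,-.3725],.055);Q=P[(P[:,2]>.083)&(P[:,2]<.1)];print("lens z",np.percentile(Q[:,2],[5,50,95]),cv2.minEnclosingCircle(Q[:,:2].astype(np.float32)))
A=np.c_[Q[:,:2]-[.571,-.3725],np.ones(len(Q))];print("plane",np.linalg.lstsq(A,Q[:,2],rcond=None)[0])
m=outl("top",d,"lifter");P=W[m["mask"]];P=P[~np.isnan(P[:,0])];B=P[P[:,2]<.012];print(cv2.minAreaRect(B[:,:2].astype(np.float32)),np.percentile(B[:,2],[5,50,95]))
E
```

```text
22.7833 [ 0.3977 -0.0135  0.2138] [-0.186   0.5801 -1.0021]
lens z [0.0851 0.0893 0.0932] ((0.5722323656082153, -0.3724031150341034), 0.040770020335912704)
plane [-0.0055 -0.007   0.0892]
((0.49981898069381714, -0.14556004106998444), (0.04037085175514221, 0.2202727198600769), 82.3888168334961) [0.0007 0.0037 0.0067]
```

View pics/t5.png

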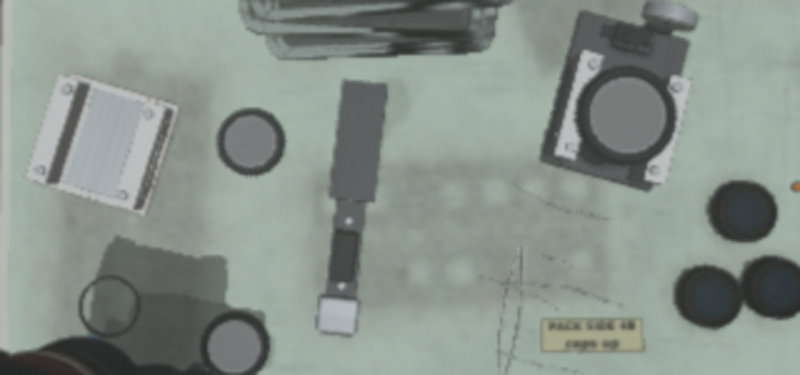

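The picture shows the lens seated between the four posts of the gauge stand (627,115), the drying stand empty (100,145), and the lifter lying flat at (350,210). Everything else is where it was, so I hand the job in.

```bash
python3 -c "
from rig import manip
print(manip.job_done())"
```

```text
the job is handed in; nothing more can be done
None
```

The lens now rests level on the gauge stand's rails between its four posts, the lifter lies flat on the bench clear of both stands, nothing else looks moved in the last picture, and I handed the job in at about 23 s on the robot's clock.

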